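# File the punch and bring its tube to the front

### The arm

A 7-joint arm with a two-finger parallel gripper is mounted at the origin on a cart in front of the work surface, level with it; the furniture and walls round the work are solid. World frame = base frame: x ahead of the robot, y to its left, z up, the work surface at z = 0. Lengths are in mm, angles in rad, forces in N, time in s.
With the tool pointing down it reaches from about 350 to 900 mm from the base axis. Payload 19.9 kg.
Tool frame: the origin (TCP) lies midway between the tips of the shut fingers; the grasp point (between the pads) lies 19 mm behind it; z points along the fingers, y is the direction in which the jaws open and shut (so a half turn about z gives the same grasp; the last joint's range is limited). The gripper opens to 85 mm and grips with 20 to 120 N. Pads are 22 mm wide; open, the fingers measure 114 mm over their backs; the gripper's body (76 mm by 85 mm) begins 54 mm behind the grasp point. The pads swing forward as they close: fully open they stand 13 mm farther back than shut.
Start: joints at [-1.278, 0.417, -0.01, 1.614, 0.005, 1.111, -0.053], TCP at [205.352, 590.281, 231.26] pointing down, gripper open.
Joint ranges: [-2.81, 2.81], [-0.39, 2.02], [-1.27, 1.25], [0.06, 2.57], [-1.19, 4.33], [0.19, 2], [-2.82, 2.82]. Speed limits (rad/s): [1.89, 1.89, 2.39, 2.39, 3.01, 3.01, 3.01].

### API

Orientations are given as [roll, pitch, yaw] about the fixed x, y, z axes, in that order (R = Rz(yaw) Ry(pitch) Rx(roll)).
In Python, from bench import manip, camera, get_calibration, ticket, spotter gives the robot as it stands.
- The arm moves only by the tool drive_tool, never from a script. Its argument "commands" is a list of rows, each a list of 7 numbers: the shift along the tool's x, y, z in mm, then the turn, a rotation vector about the tool's x, y, z in rad, then the opening, from -1 (shut) to 1 (fully open), so that 0 is half open. A call has 1 to 10 rows; each row shifts and turns the commanded pose from where the row before left it, along the tool's axes as they then stand; what a row does not reach is not made up. A row lasts 1/10 s, in which the tool goes at most 50 mm and 8.59 degrees, less where a joint would pass 70% of its speed; a pose out of reach is approached as far as the arm can. A call is refused whole if a number of a shift passes 50 or a number of a turn 0.15, either way. A call with a gripper value outside its range is refused whole. The fingers move at their own pace and stop on an object; the grip force is fixed at half the most. Time passes only in rows, so rows that do not move let the fingers close. It gives the time, the measured TCP pose, the force and the opening at its end, in the units of the state.
- manip.get_obs(): the state, without advancing time (a new reading comes with each control period).
- camera(name): name is "side" or "top" or "wrist"; returns the picture (384x512x3 uint8, red, green, blue); there is no depth.
- get_calibration(name): a dict with "fovy" (degrees; the focal length in pixels is half the picture's height over the tangent of half this angle, whatever the lens; pixels are square), "cx", "cy" (the principal point, pixels), "R" (3x3) and "t" (3): a world point X has camera coordinates R X + t. Camera axes: x right, y down, z forward; pixel columns grow to the right and rows downward; lengths in mm; the calibration is good to about 2 mm. A picture is of the moment at which its call begins: read the wrist's pose just before it. get_calibration takes no time and is no camera call; for the wrist camera it gives the pose at the moment of the call.
- ticket.job_done(): hands the job in, once; it reports no verdict.
Trained networks look in the newest picture that a camera, given by its name, has taken for a name from the list of things; names that differ only in an ending like _2 or _b are one class to them, and where a whole thing is asked for, a point or a joint stands for the part that bears it (a point fixed in the world has none). Each returns a list of dicts, best first, with "p" (0 to 1); they miss things now and then, are a little off and sometimes report something else, mostly with a low value. They report only what shows in the picture. A call takes as long as a camera call.
- spotter.masks_of(target, camera): "region" (384x512 bool, what is visible of it) and "pixel" ([column, row] in pixels, amid what is visible of it).
The state is a dict: "time_s": time; "qpos": joint angles; "qvel": joint speeds; "joint_efforts": joint torques, N m; "tool_pos": TCP position; "ee_rot": TCP orientation; "ft_force": force on the tool from outside, world axes, zero at the start; "wrist_torque": the same for the moment, N m; "gripper_width": opening from 0.0 (shut) to 1.0 (fully open).
Only numpy, scipy, OpenCV 4.12 (cv2) and the standard library are available. Lean on these libraries where they do the work, as an engineer would, in place of code of your own. Each camera call takes 0.05 s, during which the arm holds its last target. There are 200 camera calls.

### The job

Push the blue-handled punch from the wooden block all the way down into the red tube of the bench carousel, before turning the carousel. Then turn the carousel until the red tube stands right at the yellow pointer, and finish with the gripper closed firmly on the black handle in the middle, not letting go, so that the turntable is held still. Leave the glass, the tape measure and the sanding block where they are.

Things in the scene. Friction and masses are not known exactly. Their poses are not given: they have to be found in the camera images.
- punch: centre punch, 100 mm long, about 60 g, standing upright with the point down in the hole of the wooden block: steel shank 7 mm thick and 55 mm long with a short conical point, then a round blue grip 16 mm thick and 45 mm long with black rings. Origin at the point; z runs up along the punch. In the block the grip's lower face (the shoulder) rests on the block's top, 62 mm above the bench, so its top is 107 mm above the bench
- punch_shoulder (a point): centre of the lower face of the punch's blue grip, 55 mm above the point; the grip reaches from here 45 mm up
- punch_block: fixed wooden block 60x60x62 mm with one upright 9 mm hole in the middle of its top, in which the punch stands; origin at the centre of its underside. A fixed black desk lamp stands behind it to the left, its arms 0.3 to 0.45 m above the bench; the pegboard wall rises across the far left, so fold the arm in before swinging round from the left
- carousel_base: fixed round grey base of the carousel, 200 mm across; its origin is the centre of its underside on the bench, on the turning axis; z up. A tongue with the yellow pointer (33 mm high) sticks out along its -x to 145 mm from the axis; that is the carousel's front and faces roughly towards the robot
- pointer (a point): tip of the yellow pointer on the base, 137 mm from the turning axis, 30 mm above the bench; does not turn
- red_mouth (a point): centre of the open upper end of the red tube, 95 mm from the turning axis, 85 mm above the bench. The tube is upright, 20 mm outside, bore 10 mm, 60 mm deep; four grey tubes of the same shape stand at equal 72 degree steps round the 224 mm wide plywood turntable. With the punch fully home its shoulder rests on this rim and the punch's top is 130 mm above the bench
- turntable (a joint): angle of the turntable in rad; 0 when the red tube stands at the pointer, growing anticlockwise seen from above; it starts between 0.6 and 1.5, turns freely between -3.1 and 3.1 with light friction (0.06 N m) and stays where it is left
- handle_grip (a point): grip point of the black handle on the turning axis, 159 mm above the bench. The handle is an upright flat bar 44 mm long, 14 mm thick and 42 mm high (135 to 177 mm above the bench), rigidly joined to the turntable; its long side points along the line from the axis to the red tube, so it is pinched across that line. Its x axis points away from the red tube, its z up
- glass: tea glass, 62 mm across, 86 mm high, standing upright loose on the bench; bystander; origin at the centre of its underside
- tape_measure: yellow tape measure, 37x95x64 mm, loose; bystander; origin at the centre of its underside
- sanding_block: brown sanding block, 65x105x36 mm, loose; bystander; origin at the centre of its underside

How it is judged:
By the outcome, as a careful person would: the job done as asked, in the order asked, and still so for the second after the job is handed in, while the arm keeps its last pose, push and grip.
It also fails if it takes over 56 s, if anything falls off the work surface, if the arm or the gripper's body presses on something with over 40 N, if the wrist force passes 120 N, or if a joint passes its speed limit or range.

## Working session

There is one attempt and no reset: what is moved stays moved. The work goes in short steps, Python scripts to look and compute and a tool call to move; the robot and the scene stay as the last step left them, time stands still between calls to the robot, and variables do not carry over. Pictures are saved under pics/ and viewed, about 8 in all and at most 12, crops included, and the job is handed in when it is done.

Besides the shell and the picture viewer there is one more tool, called after "Request:" as name(argument=value, ...) on one line, values as JSON. drive_tool: Moves the arm, as the interface text tells. Its arguments: {"type":"object","properties":{"commands":{"type":"array","items":{"type":"array","items":{"type":"number"}}}},"required":["commands"]}

```bash
mkdir -p pics; ls; cat > h.py <<'E'
import numpy as np, cv2
from bench import manip, camera, get_calibration, ticket, spotter
from scipy.spatial.transform import Rotation as Ro
def cal(n):
    c=get_calibration(n); f=192/np.tan(np.radians(c["fovy"])/2)
    return f,c["cx"],c["cy"],np.array(c["R"]),np.array(c["t"])
def ray(c,p):
    f,cx,cy,R,t=c; d=R.T@np.array([(p[0]-cx)/f,(p[1]-cy)/f,1]); return -R.T@t,d/np.linalg.norm(d)
def atz(c,p,z):
    o,d=ray(c,p); return o+d*(z-o[2])/d[2]
def proj(c,X):
    f,cx,cy,R,t=c; q=R@np.array(X)+t; return np.array([cx+f*q[0]/q[2],cy+f*q[1]/q[2]])
def tri(rs):
    A=sum(np.eye(3)-np.outer(d,d) for o,d in rs); b=sum((np.eye(3)-np.outer(d,d))@o for o,d in rs); return np.linalg.solve(A,b)
def save(n,im): cv2.imwrite(f"pics/{n}.png",im[:,:,::-1])
E
python3 - <<'E'
from h import *
s=manip.get_obs(); print({k:np.round(v,3) for k,v in s.items()})
ims=[]
for n in ("top","side"):
    c=cal(n); print(n,np.round(-c[3].T@c[4]),np.round(c[3][2],2),c[0]); im=camera(n); save(n+"0",im)
    for t in ["punch","punch_block","carousel_base","red_mouth","handle_grip","glass","tape_measure","sanding_block"]:
        r=spotter.masks_of(t,n)
        for q in r[:2]: 
            ys,xs=np.nonzero(q["region"]); print(n,t,round(q["p"],2),np.round(q["pixel"]),xs.min(),xs.max(),ys.min(),ys.max(),np.round(atz(c,q["pixel"],40)))
E
```

```text
pics
{'time_s': np.float64(0.0), 'qpos': array([-1.277,  0.418, -0.01 ,  1.614,  0.005,  1.111, -0.053]), 'qvel': array([ 0.   ,  0.002, -0.002, -0.001,  0.001, -0.001, -0.001]), 'joint_efforts': array([-1.0000e-03, -8.6445e+01,  6.7800e-01, -4.3491e+01,  1.9000e-02,
        7.0000e-03, -0.0000e+00]), 'tool_pos': array([205.251, 589.943, 230.65 ]), 'ee_rot': array([-3.14 ,  0.   ,  2.807]), 'ft_force': array([-0.055,  0.288,  0.106]), 'wrist_torque': array([-0.035,  0.039, -0.013]), 'gripper_width': np.float64(1.0)}
top [ 317. -244. 1153.] [ 0.17 -0.01 -0.99] 423.49446367530766
top punch 0.63 [182. 223.] 177 183 217 224 [440. -80.  40.]
top punch_block 0.92 [184. 223.] 167 198 208 238 [442. -86.  40.]
top carousel_base 0.96 [253. 195.] 209 292 157 238 [ 513. -268.   40.]
top handle_grip 0.56 [250. 201.] 211 293 157 238 [ 498. -261.   40.]
top glass 0.87 [188. 158.] 174 198 143 170 [616. -94.  40.]
top tape_measure 0.57 [227. 274.] 217 234 254 289 [ 306. -198.   40.]
top sanding_block 0.82 [318. 150.] 301 336 127 169 [ 635. -448.   40.]
top sanding_block 0.21 [253. 196.] 210 291 157 237 [ 510. -268.   40.]
side [-217. -660.  515.] [ 0.77  0.44 -0.46] 410.8576347494273
side punch 0.71 [256. 224.] 198 306 158 254 [ 474. -282.   40.]
side punch_block 0.96 [176. 215.] 161 192 197 231 [426. -97.  40.]
side carousel_base 0.89 [257. 224.] 198 306 158 253 [ 476. -283.   40.]
side carousel_base 0.19 [258. 223.] 212 305 159 250 [ 483. -282.   40.]
side red_mouth 0.77 [257. 221.] 211 306 158 251 [ 489. -277.   40.]
side handle_grip 0.85 [260. 220.] 211 306 159 251 [ 494. -281.   40.]
side glass 0.58 [216. 180.] 208 231 164 199 [631. -73.  40.]
side tape_measure 0.7 [177. 257.] 165 195 237 278 [ 293. -202.   40.]
side sanding_block 0.58 [354. 218.] 330 377 201 233 [ 599. -468.   40.]
```

```bash
python3 - <<'E'
import cv2,numpy as np
t=cv2.imread("pics/top0.png"); s=cv2.imread("pics/side0.png")
a=cv2.resize(t[110:300,130:350],None,fx=2.7,fy=2.7,interpolation=2)[:, :400*2]
b=cv2.resize(s[140:290,140:390],None,fx=3.2,fy=3.2,interpolation=2)
cv2.imwrite("pics/topc.png",a); cv2.imwrite("pics/sidec.png",b)
E
```

```text
(no output)
```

View pics/top0.png

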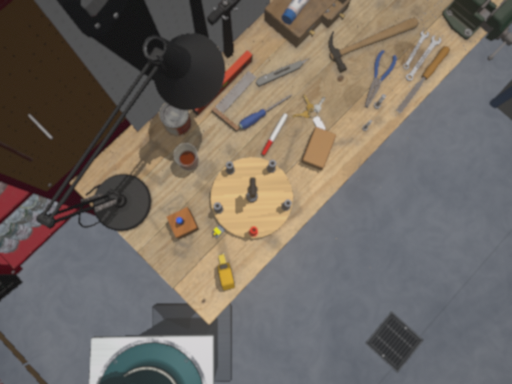

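View pics/sidec.png

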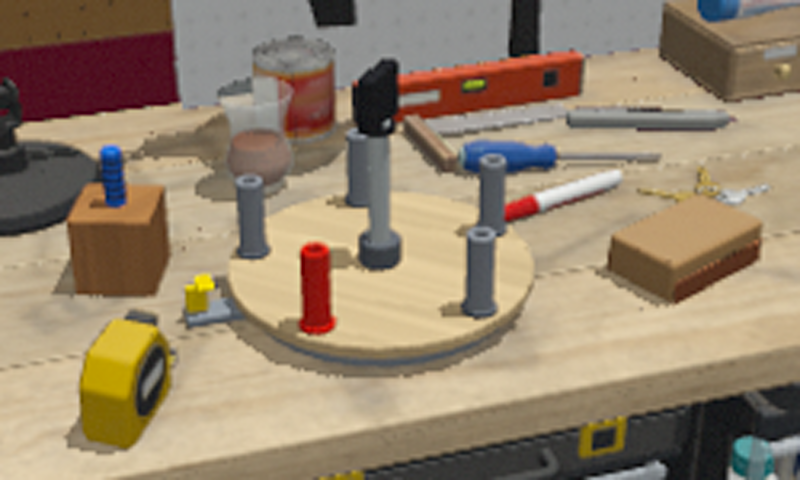

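View pics/topc.png

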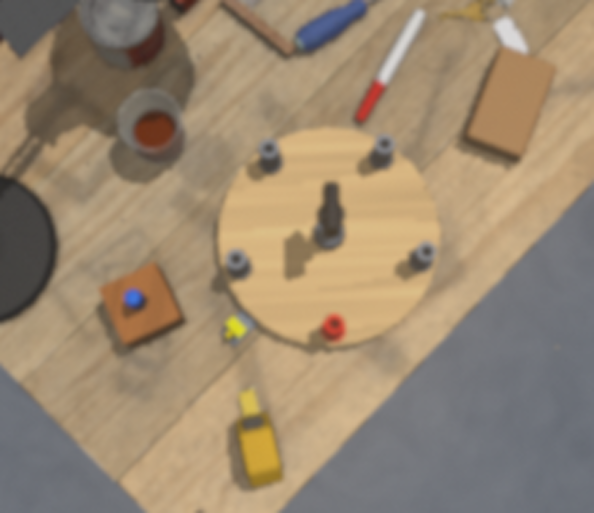

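```bash
python3 - <<'E'
from h import *
P={}
def blob(im,m,box):
    mm=np.zeros(m.shape,np.uint8); x0,x1,y0,y1=box; mm[y0:y1,x0:x1]=m[y0:y1,x0:x1]
    ys,xs=np.nonzero(mm); return xs,ys
cs={n:cal(n) for n in("top","side")}
for n,bx in (("top",dict(red=(240,268,215,245),blue=(165,200,205,240),yel=(205,226,222,240))),("side",dict(red=(225,250,210,250),blue=(165,185,180,208),yel=(192,212,222,242)))):
    im=cv2.imread(f"pics/{n}0.png"); h=cv2.cvtColor(im,cv2.COLOR_BGR2HSV); H,S,V=[h[:,:,i].astype(int) for i in range(3)]
    M=dict(red=((H<6)|(H>174))&(S>170),blue=(H>100)&(H<130)&(S>120),yel=(H>22)&(H<34)&(S>150))
    for k in bx:
        xs,ys=blob(im,M[k],bx[k]); P[n,k]=(xs.mean(),ys.mean()); print(n,k,len(xs),np.round(P[n,k],1),xs.min(),xs.max(),ys.min(),ys.max())
for k in("red","blue","yel"): print(k,"tri",np.round(tri([ray(cs[n],P[n,k]) for n in cs]),1))
print("red top@75",atz(cs["top"],P["top","red"],80),"blue@100",atz(cs["top"],P["top","blue"],100),"yel@30",atz(cs["top"],P["top","yel"],31))
# grey tube mouths, top view crop pixels -> px
pts=[(270,148),(384,144),(425,250),(236,258),(333,323)]
W=np.array([atz(cs["top"],(p[0]/2.7+130,p[1]/2.7+110),85)[:2] for p in pts]); print(np.round(W,1), "mean",W.mean(0), np.linalg.norm(W-W.mean(0),axis=1))
print("handle@177",atz(cs["top"],(331/2.7+130,188/2.7+110),177))
E
```

```text
top red 31 [253.1 230.6] 250 256 227 233
top blue 22 [179.1 220.1] 177 181 218 222
top yel 31 [216.1 231.2] 214 219 228 234
side red 238 [238.3 229.9] 234 244 216 243
side blue 106 [174.8 194.6] 172 178 186 204
side yel 77 [201.6 231.4] 198 206 226 237
red tri [ 417.6 -268.3   53. ]
blue tri [444.7 -80.6  82.1]
yel tri [ 420.3 -169.5   19.7]
red top@75 [ 414.57151134 -266.89901283   80.        ] blue@100 [441.65309554 -82.2942454  100.        ] yel@30 [ 419.00174242 -169.8823427    31.        ]
[[ 585.6 -209.7]
 [ 588.3 -319.2]
 [ 484.7 -355.6]
 [ 479.3 -176.9]
 [ 416.7 -267.4]] mean [ 510.91388188 -265.7891408 ] [93.39389445 94.01673303 93.58874637 94.31090541 94.25121775]
handle@177 [ 526.00696227 -265.62076436  177.        ]
```

```bash
python3 - <<'E'
from h import *
c=cal("top"); print("base",proj(c,[0,0,0]))
for z in(300,450): print(z,"elbow",atz(c,(45,218),z),"basepole",atz(c,(80,205),z),"mid",atz(c,(100,140),z),"head",atz(c,(165,100),z))
print("disk",atz(c,(122,202),10))
E
```

```text
base [150.56354211 397.14608784]
300 elbow [425.86943455 156.58983102 300.        ] basepole [451.46391005  87.75700935 300.        ] mid [587.85863349  53.32570265 300.        ] head [674.37538605 -80.03909007 300.        ]
450 elbow [406.74442754  86.04003143 450.        ] basepole [427.83596444  29.31724382 450.        ] mid [540.23421779   0.94357483 450.        ] head [ 611.5297315  -108.95781565  450.        ]
disk [503.92596626  87.33902695  10.        ]
```

View pics/side0.png

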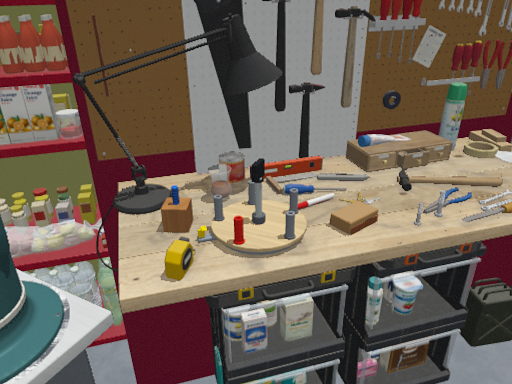

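```bash
python3 - <<'E'
from h import *
a=cal("top");b=cal("side")
for n,p,q in (("elbow",(45,218),(80,78)),("headpivot",(157,62),(232,28)),("poletop",(100,203),(137,178))):
    r=[ray(a,p),ray(b,q)]; X=tri(r); print(n,np.round(X),np.round(proj(a,X)-p),np.round(proj(b,X)-q))
E
```

```text
elbow [422. 138. 337.] [ 1. -1.] [-1. -0.]
headpivot [701. -93. 422.] [ 3. -2.] [-3.  0.]
poletop [504. 117.  60.] [ 5. -4.] [-6. -0.]
```

Request:
drive_tool(commands=[[0, -40, 0, 0, 0, 0, 0.2], [0, -40, 0, 0, 0, 0, 0.2], [0, -40, 0, 0, 0, 0, 0.2], [0, -40, 0, 0, 0, 0, 0.2], [0, -40, 0, 0, 0, 0, 0.2], [0, -40, 0, 0, 0, 0, 0.2], [0, -40, 0, 0, 0, 0, 0.2], [0, 0, 0, 0, 0, 0, 0.2], [0, 0, 0, 0, 0, 0, 0.2]])

```text
time_s: 1.8
tool_pos: [113.4, 325.9, 231.9]
ee_rot: [3.14, -0.0, 2.807]
ft_force: [-0.4, 0.1, -0.0]
gripper_width: 0.601
```

Request:
drive_tool(commands=[[-41, -2.5, 0, 0, 0, 0.12, 0.2], [-41, -2.5, 0, 0, 0, 0.12, 0.2], [-41, -2.5, 0, 0, 0, 0.12, 0.2], [-41, -2.5, 0, 0, 0, 0.12, 0.2], [-41, -2.5, 0, 0, 0, 0.12, 0.2], [-41, -2.5, 0, 0, 0, 0.12, 0.2], [-41, -2.5, 0, 0, 0, 0.12, 0.2], [-41, -2.5, 0, 0, 0, 0.12, 0.2], [-41, -2.5, 0, 0, 0, 0.12, 0.2], [-41, -2.5, 0, 0, 0, 0.12, 0.2]])

```text
time_s: 2.8
tool_pos: [344.1, 12.8, 231.6]
ee_rot: [3.141, 0.001, 1.602]
ft_force: [0.3, -0.3, 0.2]
gripper_width: 0.598
```

Request:
drive_tool(commands=[[-41, -2.5, 0, 0, 0, 0.12, 0.2], [-41, -2.5, 0, 0, 0, 0.12, 0.2], [-20, -1, 0, 0, 0, 0.06, 0.2], [0, 0, 0, 0, 0, 0, 0.2], [0, 0, 0, 0, 0, 0, 0.2]])

```text
time_s: 3.3
tool_pos: [331.4, -86.5, 231.5]
ee_rot: [3.141, 0.001, 1.307]
ft_force: [0.0, 1.0, -0.5]
gripper_width: 0.598
```

```bash
python3 - <<'E'
from h import *
s=manip.get_obs();print(s["tool_pos"],s["ee_rot"],s["ft_force"],np.round(s["qpos"],2))
c=cal("wrist");print(-c[3].T@c[4],c[3][2],proj(c,s["tool_pos"]),proj(c,[443,-81,107]),proj(c,[416,-267,85]))
save("w1",camera("wrist"))
E
```

```text
[331.43429998 -86.46418367 231.4845948 ] [3.14114362e+00 5.47740339e-04 1.30734776e+00] [ 0.02681695  1.03445747 -0.46435144] [-0.57 -0.19  0.67  2.26  0.13  1.03 -0.24]
[349.54455663 -18.28327789 373.77454837] [-0.073102   -0.27326299 -0.95915767] [257.08456424 242.1169283 ] [370.87374623 148.44719211] [364.79106146 302.93591731]
```

View pics/w1.png

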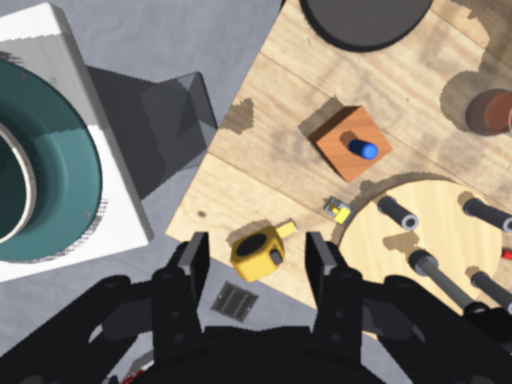

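```bash
python3 - <<'E'
from h import *
im=cv2.imread("pics/w1.png"); h=cv2.cvtColor(im,cv2.COLOR_BGR2HSV); H,S,V=[h[:,:,i].astype(int) for i in range(3)]
m=(H>100)&(H<130)&(S>120)&(V>60); m[:100]=0;m[200:]=0;m[:,:330]=0;m[:,400:]=0
ys,xs=np.nonzero(m);print(len(xs),xs.mean(),ys.mean(),xs.min(),xs.max(),ys.min(),ys.max())
c=cal("wrist");t=cal("top")
P=np.array([443,-81.]); 
# top face centre: bright cap; axis-base candidates
print(atz(c,(xs.mean(),ys.mean()),90),atz(c,(371,151),107),atz(t,(179.1,220.1),104))
E
```

```text
279 365.6559139784946 149.31541218637992 351 376 140 158
[443.75552466 -83.95791737  90.        ] [442.68798525 -82.85341941 107.        ] [441.15699618 -82.93314926 104.        ]
```

Request:
drive_tool(commands=[[20, 30, 0, 0, 0, -0.14, 0.2], [15, 30, 0, 0, 0, -0.14, 0.2], [0, 30, 0, 0, 0, -0.14, 0.2], [0, 0, 0, 0, 0, -0.14, 0.2], [0, 0, 0, 0, 0, -0.14, 0.2], [0, 0, 0, 0, 0, -0.14, 0.2], [0, 0, 0, 0, 0, -0.14, 0.2], [0, 0, 0, 0, 0, -0.14, 0.2], [0, 0, 0, 0, 0, -0.14, 0.2], [0, 0, 0, 0, 0, -0.14, 0.2]])

```text
time_s: 4.35
tool_pos: [427.1, -62.2, 231.1]
ee_rot: [-3.141, -0.0, 2.716]
ft_force: [-1.2, -0.2, -0.7]
gripper_width: 0.599
```

Request:
drive_tool(commands=[[0, 0, 0, 0, 0, -0.14, 0.2], [0, 0, 0, 0, 0, -0.14, 0.2], [0, 0, 0, 0, 0, -0.14, 0.2], [0, 0, 0, 0, 0, -0.014, 0.2], [0, 0, 0, 0, 0, 0, 0.2], [0, 0, 0, 0, 0, 0, 0.2]])

```text
time_s: 4.95
tool_pos: [426.8, -63.1, 231.2]
ee_rot: [-3.141, -0.0, 3.138]
ft_force: [0.4, 0.5, -0.0]
gripper_width: 0.597
```

Request:
drive_tool(commands=[[-8, -10, 0, 0, 0, 0, 0.2], [-8, -10, 0, 0, 0, 0, 0.2], [0, 0, 40, 0, 0, 0, 0.2], [0, 0, 40, 0, 0, 0, 0.2], [0, 0, 0, 0, 0, 0, 0.2], [0, 0, 0, 0, 0, 0, 0.2], [0, 0, 0, 0, 0, 0, 0.2]])

```text
time_s: 5.65
tool_pos: [443.6, -83.6, 153.1]
ee_rot: [3.141, 0.002, 3.14]
ft_force: [0.7, 0.0, 0.2]
gripper_width: 0.601
```

```bash
python3 - <<'E'
from h import *
s=manip.get_obs();print(s["tool_pos"],s["ee_rot"])
c=cal("wrist");im=camera("wrist");save("w2",im)
print(proj(c,s["tool_pos"]),proj(c,[442.7,-83,107]),proj(c,[442.7,-83,62]))
h=cv2.cvtColor(im,cv2.COLOR_RGB2HSV); H,S,V=[h[:,:,i].astype(int) for i in range(3)]
m=((H>100)&(H<130)&(S>120)&(V>60)).astype(np.uint8)
n,l,st,ce=cv2.connectedComponentsWithStats(m)
for i in range(1,n):
    if st[i,4]>60: print(st[i],ce[i],atz(c,ce[i],95))
E
```

```text
[443.60519988 -83.55313049 153.09002228] [3.14144230e+00 2.19317691e-03 3.14020469e+00]
[258.79476573 244.93491961] [259.18455871 213.56555539] [258.79610687 194.84279732]
[249 187  19  34 439] [257.98633257 206.90205011] [441.96941744 -83.80277127  95.        ]
```

View pics/w2.png

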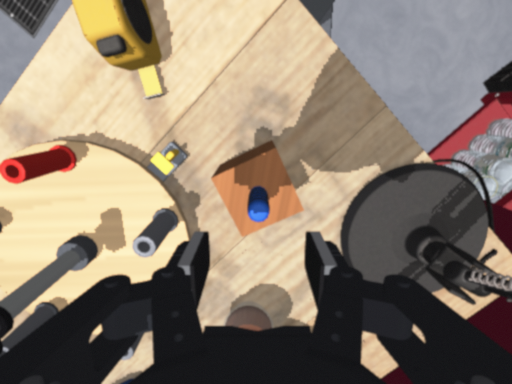

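Request:
drive_tool(commands=[[1, 0, 30, 0, 0, 0, 0.2], [0, 0, 30, 0, 0, 0, 0.2], [0, 0, 22, 0, 0, 0, 0.2], [0, 0, 0, 0, 0, 0, 0.2], [0, 0, 0, 0, 0, 0, -1], [0, 0, 0, 0, 0, 0, -1], [0, 0, 0, 0, 0, 0, -1], [0, 0, 0, 0, 0, 0, -1], [0, 0, 0, 0, 0, 0, -1], [0, 0, 0, 0, 0, 0, -1]])

```text
time_s: 6.7
tool_pos: [442.7, -83.5, 70.8]
ee_rot: [3.141, 0.003, 3.141]
ft_force: [-2.7, -0.3, 12.9]
gripper_width: 0.169
```

Request:
drive_tool(commands=[[0, 0, 0, 0, 0, 0, -1], [0, 0, 0, 0, 0, 0, -1], [0, 0, 0, 0, 0, 0, -1]])

```text
time_s: 7.0
tool_pos: [442.7, -83.5, 70.8]
ee_rot: [3.141, 0.003, 3.141]
ft_force: [-1.7, 0.4, 14.3]
gripper_width: 0.173
```

```bash
python3 - <<'E'
from h import *
s=manip.get_obs();print({k:np.round(s[k],3) for k in("tool_pos","ee_rot","ft_force","wrist_torque","gripper_width","qpos")})
# red mouth from w2 at pose of w2: mouth dark hole
im=cv2.imread("pics/w2.png")
cv2.imwrite("pics/w2c.png",cv2.resize(im[140:190,0:90],None,fx=6,fy=6,interpolation=2))
E
```

```text
{'tool_pos': array([442.679, -83.484,  70.8  ]), 'ee_rot': array([3.141e+00, 3.000e-03, 3.141e+00]), 'ft_force': array([-1.719,  0.403, 14.291]), 'wrist_torque': array([ 0.036,  0.604, -0.027]), 'gripper_width': np.float64(0.173), 'qpos': array([-0.378,  0.41 ,  0.584,  2.178, -0.374,  0.647,  2.041])}
```

Request:
drive_tool(commands=[[0, 0, -10, 0, 0, 0, -1], [0, 0, -25, 0, 0, 0, -1], [0, 0, -35, 0, 0, 0, -1], [0, 0, -35, 0, 0, 0, -1], [0, 0, 0, 0, 0, 0, -1], [10, -40, 0, 0, 0, 0, -1], [10, -40, 0, 0, 0, 0, -1], [0, 0, 0, 0, 0, 0, -1], [0, 0, 0, 0, 0, 0, -1]])

```text
time_s: 7.9
tool_pos: [421.2, -164.1, 174.7]
ee_rot: [3.142, 0.0, 3.139]
ft_force: [1.3, 0.1, -1.3]
gripper_width: 0.169
```

```bash
python3 - <<'E'
from h import *
s=manip.get_obs();print({k:np.round(s[k],3) for k in("tool_pos","ee_rot","ft_force","gripper_width")})
save("w3",camera("wrist")); save("t3",camera("top")); save("s3",camera("side"))
a=cv2.imread("pics/w3.png"); b=cv2.imread("pics/s3.png")[150:260,150:320]
cv2.imwrite("pics/c3.png",np.vstack([cv2.resize(a,(400,300)),cv2.resize(b,(400,258),interpolation=2)]))
p=s["tool_pos"]
c=cal("wrist");print(proj(c,p-[0,0,63]),proj(c,p-[0,0,8]))
E
```

```text
{'tool_pos': array([ 421.222, -164.097,  174.694]), 'ee_rot': array([3.142, 0.   , 3.139]), 'ft_force': array([ 1.279,  0.085, -1.251]), 'gripper_width': np.float64(0.169)}
[256.35696203 206.37593923] [256.16042031 237.88532515]
```

View pics/c3.png

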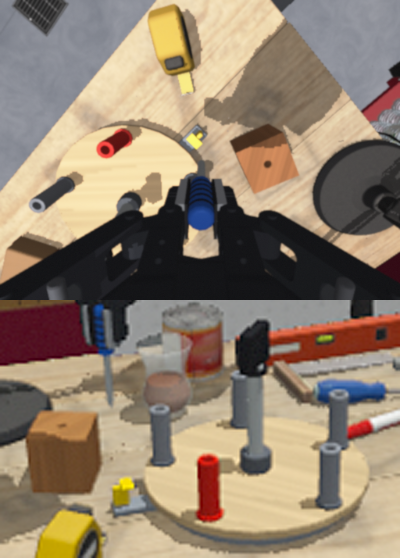

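```bash
cat >> h.py <<'E'
from scipy.optimize import minimize
def redmask(im):
    h=cv2.cvtColor(im,cv2.COLOR_BGR2HSV); H,S,V=[h[:,:,i].astype(int) for i in range(3)]
    return (((H<7)|(H>173))&(S>140)&(V>50)).astype(np.uint8)
def sil(c,x,y,z0,z1,r,k=8):
    a=np.linspace(0,2*np.pi,40); pts=[proj(c,[x+r*np.cos(t),y+r*np.sin(t),z]) for z in(z0,z1) for t in a]
    h=cv2.convexHull(np.array(pts,np.float32)); m=np.zeros((384*4,512*4),np.uint8)
    cv2.fillConvexPoly(m,np.round((h+.5)*64).astype(np.int32).reshape(-1,2),255,shift=4); return cv2.resize(m,(512,384),interpolation=cv2.INTER_AREA)/255.
def fitcyl(views,x0,z0,z1,r):
    def cost(p):
        s=0
        for c,m in views:
            q=sil(c,p[0],p[1],z0,z1,r); s+=1-np.minimum(q,m).sum()/max(1,np.maximum(q,m).sum())
        return s/len(views)
    r_=minimize(cost,x0,method="Nelder-Mead",options=dict(initial_simplex=[x0,[x0[0]+5,x0[1]],[x0[0],x0[1]+5]],xatol=.1)); return np.round(r_.x,1),round(r_.fun,3)
def near(m,px,R=45):
    k=np.zeros_like(m); cv2.circle(k,tuple(int(v) for v in px),R,1,-1); return m*k
E
python3 - <<'E'
from h import *
V=[]
for n,f in(("wrist","w3"),("top","t3"),("side","s3")):
    c=cal(n); m=redmask(cv2.imread(f"pics/{f}.png")); m=near(m,proj(c,[416,-267,60]),45 if n=="wrist" else 25)
    if n!="wrist":
        pass
    print(n,m.sum(),fitcyl([(c,m)],[416.,-267.],27,85,10.)); V.append((c,m))
print(fitcyl(V,[416.,-267.],27,85,10.))
c=V[0][0]; print("mouth proj",proj(c,[416,-267,85]))
im=cv2.imread("pics/w3.png"); print(cv2.imwrite("pics/c4.png",cv2.resize(im[155:215,110:180],None,fx=8,fy=8,interpolation=2)))
E
```

```text
wrist 971 (array([ 416.3, -266.3]), np.float64(0.118))
top 53 (array([ 415. , -267.4]), np.float64(0.198))
side 246 (array([ 414.5, -271.1]), np.float64(0.121))
(array([ 416.6, -268.1]), np.float64(0.189))
mouth proj [134.59695213 190.00204428]
True
```

View pics/c4.png

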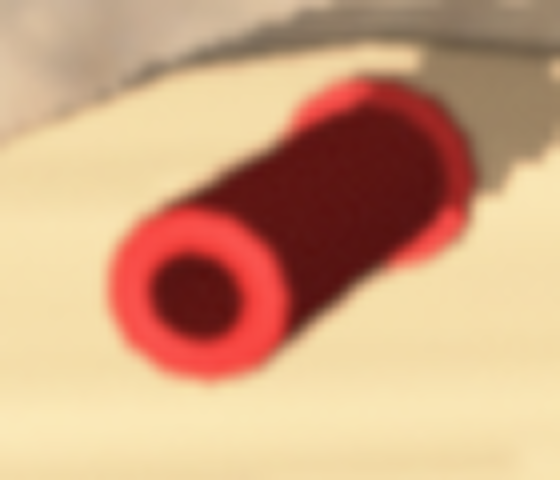

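```bash
python3 - <<'E'
from h import *
c=cal("wrist");print(atz(c,(134.3,191.4),85))
E
```

```text
[ 417.23004116 -267.39846057   85.        ]
```

Request:
drive_tool(commands=[[1, -30, 0, 0, 0, 0, -1], [2, -35, 0, 0, 0, 0, -1], [2, -38, 0, 0, 0, 0, -1], [0, 0, 10, 0, 0, 0, -1], [0, 0, 9, 0, 0, 0, -1], [0, 0, 0, 0, 0, 0, -1], [0, 0, 0, 0, 0, 0, -1], [0, 0, 0, 0, 0, 0, -1]])

```text
time_s: 8.85
tool_pos: [416.9, -265.8, 155.6]
ee_rot: [3.141, 0.0, -3.141]
ft_force: [-0.2, -0.4, 0.2]
gripper_width: 0.171
```

```bash
python3 - <<'E'
from h import *
s=manip.get_obs();p=s["tool_pos"];print(p,s["ee_rot"],s["ft_force"],s["gripper_width"])
save("w5",camera("wrist"))
c=cal("wrist");print(proj(c,p-[0,0,63.5]),proj(c,p-[0,0,8]),proj(c,[416,-267,85]))
im=cv2.imread("pics/w5.png"); save("s5",camera("side")); b=cv2.imread("pics/s5.png")
print(proj(cal("side"),p-[0,0,63.5]),proj(cal("side"),[416,-267,85]))
cv2.imwrite("pics/c5.png",np.hstack([cv2.resize(im[150:250,210:310],None,fx=4,fy=4,interpolation=2),cv2.resize(b[170:250,200:280],(400,400),interpolation=2)]))
E
```

```text
[ 416.91743001 -265.77043803  155.64403338] [ 3.14149453e+00  4.51555009e-04 -3.14103336e+00] [-0.24129573 -0.38294236  0.18274598] 0.17095431413946166
[258.49309224 206.70990923] [258.96690568 238.57332555] [256.88732874 202.59812222]
[235.92726613 213.80068549] [236.33228681 217.10032899]
```

View pics/c5.png

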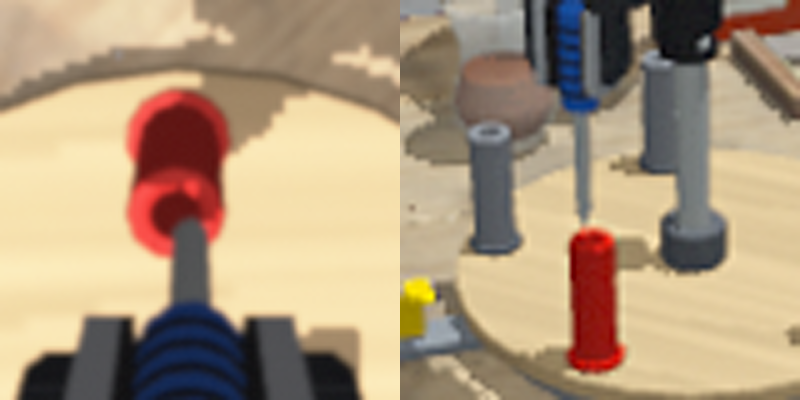

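Request:
drive_tool(commands=[[-1.5, -2.3, 0, 0, 0, 0, -1], [0, 0, 4, 0, 0, 0, -1], [0, 0, 0, 0, 0, 0, -1], [0, 0, 0, 0, 0, 0, -1], [0, 0, 0, 0, 0, 0, -1]])

```text
time_s: 9.45
tool_pos: [417.9, -268.8, 151.3]
ee_rot: [-3.142, -0.0, 3.141]
ft_force: [0.6, 0.3, -0.9]
gripper_width: 0.172
```

```bash
python3 - <<'E'
from h import *
s=manip.get_obs();p=s["tool_pos"];print(p,s["ee_rot"],s["ft_force"],s["gripper_width"])
save("w6",camera("wrist"))
im=cv2.imread("pics/w6.png"); save("s6",camera("side")); b=cv2.imread("pics/s6.png")
cv2.imwrite("pics/c6.png",np.hstack([cv2.resize(im[170:230,225:285],(400,400),interpolation=2),cv2.resize(b[190:240,215:265],(400,400),interpolation=2)]))
E
```

```text
[ 417.91983851 -268.82810965  151.32681102] [-3.14151183e+00 -1.09608312e-04  3.14075646e+00] [ 0.61649357  0.32377717 -0.93142989] 0.17249001451776835
```

View pics/c6.png

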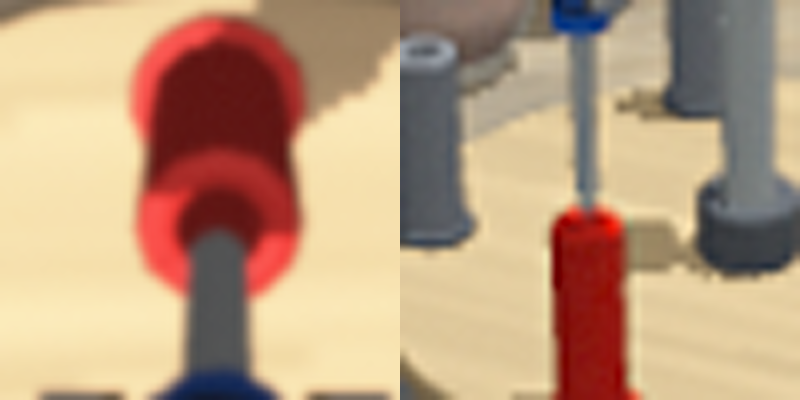

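Request:
drive_tool(commands=[[-0.5, 0, 2, 0, 0, 0, -1], [0, 0, 3, 0, 0, 0, -1], [0, 0, 3, 0, 0, 0, -1], [0, 0, 3, 0, 0, 0, -1], [0, 0, 0, 0, 0, 0, -1]])

```text
time_s: 10.05
tool_pos: [418.2, -268.7, 139.9]
ee_rot: [3.142, -0.001, 3.141]
ft_force: [-0.3, 0.1, 0.1]
gripper_width: 0.169
```

Request:
drive_tool(commands=[[0, 0, 5, 0, 0, 0, -1], [0, 0, 5, 0, 0, 0, -1], [0, 0, 5, 0, 0, 0, -1], [0, 0, 5, 0, 0, 0, -1], [0, 0, 5, 0, 0, 0, -1], [0, 0, 0, 0, 0, 0, -1]])

```text
time_s: 10.65
tool_pos: [418.2, -268.7, 114.6]
ee_rot: [3.141, -0.001, 3.141]
ft_force: [0.6, 0.2, -0.2]
gripper_width: 0.17
```

Request:
drive_tool(commands=[[0, 0, 5, 0, 0, 0, -1], [0, 0, 5, 0, 0, 0, -1], [0, 0, 4, 0, 0, 0, -1], [0, 0, 2, 0, 0, 0, -1], [0, 0, 1, 0, 0, 0, -1], [0, 0, 0, 0, 0, 0, -1]])

```text
time_s: 11.25
tool_pos: [418.5, -268.8, 98.3]
ee_rot: [-3.141, -0.0, 3.141]
ft_force: [-0.0, 0.2, -0.0]
gripper_width: 0.172
```

Request:
drive_tool(commands=[[0, 0, 1, 0, 0, 0, -1], [0, 0, 1, 0, 0, 0, -1], [0, 0, 1, 0, 0, 0, -1], [0, 0, 0, 0, 0, 0, -1]])

```text
time_s: 11.65
tool_pos: [418.4, -268.8, 95.3]
ee_rot: [-3.142, -0.0, 3.141]
ft_force: [-0.6, 0.5, -0.2]
gripper_width: 0.166
```

Request:
drive_tool(commands=[[0, 0, 1, 0, 0, 0, -1], [0, 0, 1, 0, 0, 0, -1], [0, 0, 0, 0, 0, 0, -1]])

```text
time_s: 11.95
tool_pos: [418.6, -269.3, 93.8]
ee_rot: [-3.141, 0.001, 3.14]
ft_force: [-3.0, 0.0, 11.6]
gripper_width: 0.171
```

Request:
drive_tool(commands=[[0, 0, 1, 0, 0, 0, -1], [0, 0, 0, 0, 0, 0, -1]])

```text
time_s: 12.15
tool_pos: [418.8, -270.0, 93.5]
ee_rot: [-3.141, 0.002, 3.14]
ft_force: [-7.6, 0.5, 28.6]
gripper_width: 0.168
```

Request:
drive_tool(commands=[[0, 0, -1.5, 0, 0, 0, -1], [0, 0, 0, 0, 0, 0, 0], [0, 0, 0, 0, 0, 0, 0], [0, 0, 0, 0, 0, 0, 0], [0, 0, -5, 0, 0, 0, 0], [0, 0, -20, 0, 0, 0, 0], [0, 0, -30, 0, 0, 0, 0], [0, 0, -40, 0, 0, 0, 0], [0, 0, -40, 0, 0, 0, 0], [0, 0, 0, 0, 0, 0, 0]])

```text
time_s: 13.15
tool_pos: [420.0, -270.0, 233.4]
ee_rot: [-3.14, 0.006, 3.14]
ft_force: [0.8, 0.1, -1.1]
gripper_width: 0.498
```

```bash
python3 - <<'E'
from h import *
s=manip.get_obs();p=s["tool_pos"];print(p,s["ee_rot"],s["ft_force"],s["gripper_width"],np.round(s["qpos"],2))
save("w7",camera("wrist"));save("s7",camera("side"));save("t7",camera("top"))
a=cv2.imread("pics/w7.png"); b=cv2.imread("pics/s7.png")[150:260,180:320]
cv2.imwrite("pics/c7.png",np.hstack([cv2.resize(a,(420,315)),cv2.resize(b,(378,315*1),interpolation=2)]))
c=cal("side");
for q in ([418.5,-269,130],[418.5,-269,85]): print(proj(c,q),(proj(c,q)-[180,150])*[2.7,315/110]+[420,0],proj(cal("wrist"),q)*420/512)
E
```

```text
[ 419.9678666  -270.0466734   233.38324254] [-3.1397246   0.00629297  3.14048511] [ 0.75040313  0.13940246 -1.14645902] 0.49822257087210087 [-0.19  0.24  0.82  1.94 -0.21  1.03  2.28]
[237.01559328 197.68353052] [573.94210187 136.54829196] [211.239721   158.82857672]
[237.76367123 216.78305668] [575.96191232 191.24238959] [211.17210164 148.58393022]
```

View pics/c7.png

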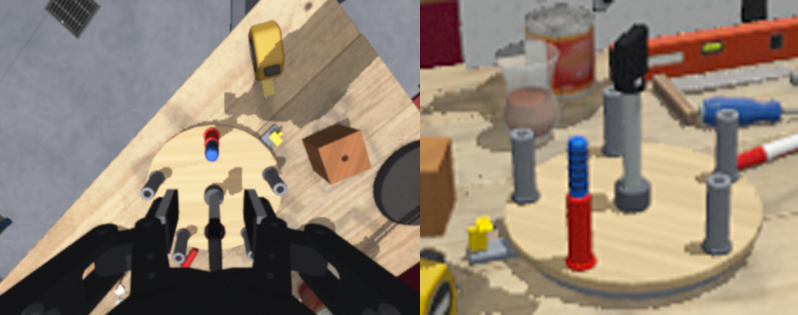

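Request:
drive_tool(commands=[[-30, 0, 0, 0, 0, 0, 0], [-30, 1, 0, 0, 0, 0, 0], [-32.5, 1.7, 0, 0, 0, 0, 0], [0, 0, 0, 0, 0, 0, 0], [0, 0, 20, 0, 0, 0, 0], [0, 0, 20, 0, 0, 0, 0], [0, 0, 0, 0, 0, 0, 0], [0, 0, 0, 0, 0, 0, 0]])

```text
time_s: 14.1
tool_pos: [510.4, -266.4, 188.6]
ee_rot: [-3.142, -0.001, 3.14]
ft_force: [-0.1, 0.0, 1.2]
gripper_width: 0.502
```

```bash
python3 - <<'E'
from h import *
s=manip.get_obs();p=s["tool_pos"];print(p,s["ee_rot"],s["ft_force"],s["gripper_width"])
im=camera("wrist");save("w8",im);c=cal("wrist")
# dark handle between the fingers, its expected outline
for q in ([490,-267,177],[534,-267,177],[512,-260,177],[512,-274,177]): print(np.round(proj(c,q),1))
g=im.max(2).astype(int)
for r in range(190,300,10): print(r,"".join("#" if v<45 else "+" if v<90 else "." for v in g[r,180:340:2]))
E
```

```text
[ 510.4410969  -266.35831752  188.63910874] [-3.14156857e+00 -1.49502035e-03  3.14022000e+00] [-0.11577375  0.00630327  1.23127171] 0.5016012158579691
[257.8 201.9]
[257.8 270.1]
[269.6 237.2]
[246.  237.2]
190 ..................................+########+....................................
200 .................................+##########+...................................
210 ...............................+###############.................................
220 ................................+#############..................................
230 ..................................##########+...................................
240 ..........+++++####++.............+##########..............####+++++##+.........
250 ..+####++++++######+...............#++++++###..............#####+++++++####.....
260 #####+++++++#######................#++++#####..............#######+++++++####+..
270 ########+..+######.........................................+######+..+##########
280 #################...........................................+###################
290 ################..............................................##################
```

Request:
drive_tool(commands=[[0, -0.5, 20, 0, 0, 0, 0], [0, 0, 20, 0, 0, 0, 0], [0, 0, 7, 0, 0, 0, 0], [0, 0, 0, 0, 0, 0, 0], [0, 0, 0, 0, 0, 0, 0]])

```text
time_s: 14.65
tool_pos: [511.4, -267.0, 142.9]
ee_rot: [-3.141, 0.001, 3.141]
ft_force: [0.4, 1.6, 0.3]
gripper_width: 0.501
```

Request:
drive_tool(commands=[[0, 0, 0, 0, 0, 0, -1], [0, 0, 0, 0, 0, 0, -1], [0, 0, 0, 0, 0, 0, -1], [0, 0, 0, 0, 0, 0, -1], [0, 0, 0, 0, 0, 0, -1], [0, 0, 0, 0, 0, 0, -1]])

```text
time_s: 15.25
tool_pos: [511.5, -265.8, 142.7]
ee_rot: [3.14, 0.001, 3.142]
ft_force: [-3.2, 6.7, 12.1]
gripper_width: 0.156
```

```bash
python3 - <<'E'
from h import *
s=manip.get_obs();p=s["tool_pos"];print(p,s["ee_rot"],s["ft_force"],s["wrist_torque"],s["gripper_width"],np.round(s["qpos"],2))
im=camera("wrist");save("w9",im);c=cal("wrist")
# punch & pointer
h=cv2.cvtColor(im,cv2.COLOR_RGB2HSV); H,S,V=[h[:,:,i].astype(int) for i in range(3)]
for nm,m,z in(("blue",(H>100)&(H<130)&(S>120)&(V>60),107),("yel",(H>22)&(H<34)&(S>170)&(V>120),30)):
    n,l,st,ce=cv2.connectedComponentsWithStats(m.astype(np.uint8))
    for i in range(1,n):
        if st[i,4]>25:
            X=atz(c,ce[i],z); print(nm,st[i],np.round(ce[i],1),np.round(X,1),np.linalg.norm((X-p)[:2]),np.degrees(np.arctan2(*(X-p)[1::-1])))
E
```

```text
[ 511.5257673  -265.83278209  142.72739775] [3.14029705e+00 1.02768308e-03 3.14157336e+00] [-3.17925559  6.74646245 12.05813513] [1.69697255 0.50092201 0.00838144] 0.15636690648879487 [-0.1   0.52  0.7   1.84 -0.41  0.93  2.35]
blue [243  49  30  33 766] [257.2  64.8] [ 415.5 -266.7  107. ] 96.04361883079464 -179.49962961912237
yel [364  74  15  18  97] [372.5  80.8] [ 417.5 -170.2   30. ] 134.11847456816784 134.524022569229
```

Request:
drive_tool(commands=[[0, 0.8, 0, 0, 0, 0.03, -1], [0, 0, 0, 0, 0, 0.05, -1], [0, 0, 0, 0, 0, 0.05, -1], [0, 0, 0, 0, 0, 0.05, -1], [0, 0, 0, 0, 0, 0.05, -1], [0, 0, 0, 0, 0, 0.05, -1], [0, 0, 0, 0, 0, 0.05, -1], [0, 0, 0, 0, 0, 0.05, -1], [0, 0, 0, 0, 0, 0.02, -1], [0, 0, 0, 0, 0, 0, -1]])

```text
time_s: 16.3
tool_pos: [511.6, -265.5, 142.7]
ee_rot: [3.141, 0.001, 2.741]
ft_force: [-1.9, 4.4, 9.0]
gripper_width: 0.158
```

Request:
drive_tool(commands=[[0, 0, 0, 0, 0, 0.03, -1], [0, 0, 0, 0, 0, 0.05, -1], [0, 0, 0, 0, 0, 0.05, -1], [0, 0, 0, 0, 0, 0.05, -1], [0, 0, 0, 0, 0, 0.05, -1], [0, 0, 0, 0, 0, 0.05, -1], [0, 0, 0, 0, 0, 0.05, -1], [0, 0, 0, 0, 0, 0.04, -1], [0, 0, 0, 0, 0, 0.02, -1], [0, 0, 0, 0, 0, 0, -1]])

```text
time_s: 17.3
tool_pos: [511.8, -265.2, 142.7]
ee_rot: [3.14, 0.0, 2.351]
ft_force: [-0.3, 5.5, 11.1]
gripper_width: 0.156
```

```bash
cat > m.py <<'E'
from h import *
import sys
tag=sys.argv[1]
s=manip.get_obs();p=s["tool_pos"];print(np.round(p,1),np.round(s["ee_rot"],4),np.round(s["ft_force"],1),np.round(s["wrist_torque"],2),s["gripper_width"])
A=np.array([512,-266.3])
for cam in("wrist","top","side"):
    im=camera(cam);save(cam[0]+tag,im);c=cal(cam)
    h=cv2.cvtColor(im,cv2.COLOR_RGB2HSV); H,S,V=[h[:,:,i].astype(int) for i in range(3)]
    for nm,m,z,rr in(("blue",(H>100)&(H<130)&(S>120)&(V>60),107,95),("yel",(H>22)&(H<34)&(S>150)&(V>120),28,134),("red",redmask(im[:,:,::-1])>0,70,95)):
        n,l,st,ce=cv2.connectedComponentsWithStats(m.astype(np.uint8))
        for i in range(1,n):
            X=atz(c,ce[i],z)
            if st[i,4]>8 and abs(np.linalg.norm(X[:2]-A)-rr)<20: print(cam,nm,st[i],np.round(ce[i],1),np.round(X,1),round(np.linalg.norm(X[:2]-A),1),"deg",round(np.degrees(np.arctan2(X[1]-A[1],X[0]-A[0])),2))
E
python3 m.py 10
```

```text
[ 511.8 -265.2  142.7] [3.1399e+00 4.0000e-04 2.3509e+00] [-0.3  5.5 11.1] [ 1.34  0.04 -0.05] 0.15574838498746327
wrist blue [243  48  29  34 783] [257.2  64.4] [ 444.1 -198.1  107. ] 96.2 deg 134.89
wrist yel [246  16  24  25 400] [257.4  31.5] [ 419.6 -173.    28. ] 131.3 deg 134.7
wrist red [242  71  30  26 323] [255.   86.8] [ 449.8 -206.    70. ] 86.6 deg 135.85
top blue [224 215   4   5  17] [225.4 216.9] [ 447.3 -198.1  107. ] 94.0 deg 133.5
top yel [214 228   7   7  33] [216.5 231. ] [ 419.8 -170.8   28. ] 132.8 deg 134.0
top red [223 220   8   6  32] [226.8 222.8] [ 436.7 -200.    70. ] 100.3 deg 138.63
side blue [286 185  28   9 208] [298.1 188.9] [ 555.2 -346.4  107. ] 91.0 deg -61.68
side blue [214 186   7  20 121] [216.9 195.6] [ 445.3 -201.   107. ] 93.3 deg 135.63
side yel [198 226   9  12  78] [201.6 231.3] [ 409.9 -178.    28. ] 134.9 deg 139.15
side red [302 201   6   7  28] [304.8 203.6] [ 561.7 -361.6   70. ] 107.4 deg -62.46
side red [214 205  10  26 198] [217.9 218.3] [ 415.8 -220.4   70. ] 106.6 deg 154.48
```

```bash
python3 - <<'E'
from h import *
a=cv2.imread("pics/w10.png")[0:130,190:325]; b=cv2.imread("pics/s10.png")[150:260,180:320]
cv2.imwrite("pics/c10.png",np.hstack([cv2.resize(a,(415,400),interpolation=2),cv2.resize(b,(380,400),interpolation=2)]))
c=cal("wrist"); A=manip.get_obs()["tool_pos"]
for r,z in((137,30),(95,85),(95,130),(0,140)):
    for ang in(133.7,134.7): 
        q=np.radians(ang); print(r,z,ang,np.round(proj(c,[511.9+r*np.cos(q),-265.8+r*np.sin(q),z]),1))
E
```

```text
137 30 133.7 [260.8  22.3]
137 30 134.7 [257.8  22.2]
95 85 133.7 [260.6  70.7]
95 85 134.7 [258.   70.7]
95 130 133.7 [261.8  59.4]
95 130 134.7 [258.5  59.3]
0 140 133.7 [258.2 241.9]
0 140 134.7 [258.2 241.9]
```

View pics/c10.png

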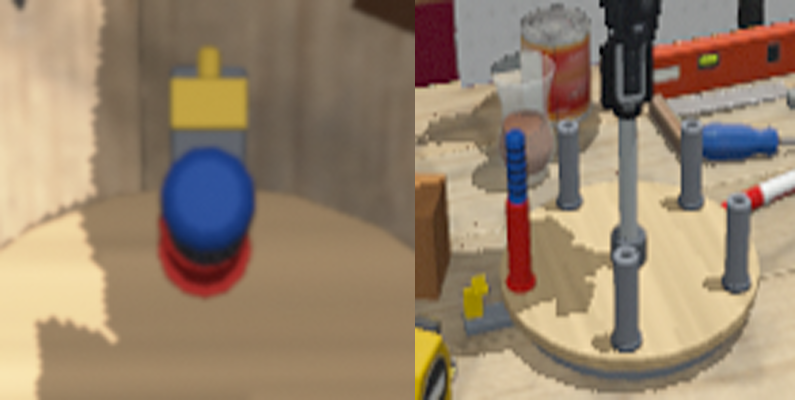

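Request:
drive_tool(commands=[[0, 0, 0, 0, 0, 0.008, -1], [0, 0, 0, 0, 0, 0, -1], [0, 0, 0, 0, 0, 0, -1], [0, 0, 0, 0, 0, 0, -1], [0, 0, 0, 0, 0, 0, -1]])

```text
time_s: 17.95
tool_pos: [511.8, -265.2, 142.7]
ee_rot: [3.14, 0.0, 2.344]
ft_force: [-0.9, 6.2, 10.2]
gripper_width: 0.154
```

```bash
python3 m.py 11 | grep -v side; python3 - <<'E'
from h import *
for n in("top","side"):
    c=cal(n); a=cv2.imread(f"pics/{n}0.png"); b=cv2.imread(f"pics/{n[0]}11.png")
    for k,X in(("glass",[616,-94,40]),("tape",[300,-200,30]),("sand",[620,-455,30])):
        x,y=np.round(proj(c,X)).astype(int); w=22
        T=a[y-14:y+14,x-14:x+14]; r=cv2.matchTemplate(b[y-22:y+22,x-22:x+22],T,cv2.TM_CCOEFF_NORMED); _,v,_,loc=cv2.minMaxLoc(r); print(n,k,round(v,3),loc[0]-8,loc[1]-8)
E
```

```text
[ 511.8 -265.2  142.7] [3.1398e+00 4.0000e-04 2.3436e+00] [-0.9  6.2 10.2] [ 1.23  0.02 -0.03] 0.15402440978756377
wrist blue [243  48  29  34 785] [257.   64.4] [ 444.6 -197.7  107. ] 96.2 deg 134.48
wrist yel [245  16  24  25 394] [256.2  31.4] [ 419.7 -172.8   28. ] 131.4 deg 134.65
wrist red [242  72  30  25 322] [255.   86.8] [ 450.4 -205.5   70. ] 86.6 deg 135.39
top blue [223 215   5   5  17] [224.9 216.8] [ 447.5 -196.9  107. ] 94.7 deg 132.94
top yel [214 228   7   7  33] [216.5 231. ] [ 419.8 -170.8   28. ] 132.8 deg 134.0
top red [223 219   8   7  33] [226.9 222.6] [ 437.  -200.2   70. ] 100.0 deg 138.6
top glass 0.267 0 0
top tape 0.987 1 0
top sand 0.999 0 0
side glass 0.773 0 0
side tape 0.977 0 0
side sand 0.999 0 0
```

```bash
python3 -c "
from bench import ticket; print(ticket.job_done())"
```

```text
the job is handed in; nothing more can be done
None
```

I pushed the punch all the way down into the red tube, turned the carousel until the red tube stood at the pointer, and handed the job in at about 18 s. The gripper was still closed on the handle.

- **Punch seated:** It stopped exactly where it should, at a tool height of 93.7 mm against the expected 93.8 mm. I then pressed it to about 29 N. The pictures show the blue grip resting on the red rim.
- **Turned to the pointer:** I turned the carousel by the handle. The wrist camera gave punch and pointer bearings 0.2° apart (134.5° and 134.65°). The red tube's blob read 135.4° and the coarse top view put the punch about 1° off. I take the true alignment to be within about 1°.
- **Holding the handle:** The gripper reads 0.154 open (about 13 mm on the 14 mm bar). A steady force of about 12 N remains on the wrist, well under the limit.
- **Bystanders:** The tape measure and sanding block match their first pictures in both cameras to within a pixel. The glass check was weak: matching scored only 0.27 in the top view, probably because of the arm or its shadow, and 0.77 in the side view. The best match showed no shift in either view, and the side picture shows the glass standing in place.

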